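Open the square nut jar in the one-handed jar holder

ROBOT

A 6-joint arm with a two-finger parallel gripper is mounted at the origin on a cart in front of the work surface, level with it; the furniture and walls round the work are solid. World frame = base frame: x ahead of the robot, y to its left, z up, the work surface at z = 0. Lengths are in m, angles in rad, forces in N, time in s.
With the tool pointing down it reaches from about 0.425 to 0.95 m from the base axis. Payload 3.5 kg.
Tool frame: the origin (TCP) lies at the very end of the fingers, on their centre line; the grasp point (between the pads) lies 19 mm behind it (ctrl.grip_point_offset is the distance from the TCP to the grasp point, in m); z points along the fingers, y is the line along which they close (so a half turn about z gives the same grasp; the last joint's range is limited). The gripper opens to 85 mm and grips with 20 to 120 N. Pads are 22 mm wide; open, the fingers measure 114 mm over their backs; the gripper's body (76 mm by 85 mm) begins 54 mm behind the grasp point. The pads swing forward as they close: fully open they stand 13 mm farther back than shut.
Start: joints at [0.981, 0.286, 1.577, -0, 1.279, -0.15], TCP at [0.287, 0.611, 0.231] pointing down, gripper open.
Joint ranges: [-2.77, 2.77], [-0.9, 2.22], [0.21, 2.48], [-1.53, 4.67], [0.24, 2.81], [-2.84, 2.84]. Speed limits (rad/s): [2.79, 2.79, 3.14, 3.14, 3.14, 3.14].

INTERFACE

Orientations are given as a unit quaternion [x, y, z, w].
In Python, from plant import ctrl gives the robot as it stands. The module is installed in compiled form; this text tells all that it offers.
- The arm moves only by the shell command python3 -m pendant 'ROWS' [OPENING] [FORCE]. ROWS is JSON, a list of rows, each an object of numbers: "dx", "dy", "dz": the shift along the tool's x, y, z in cm; "twist": the turn about the tool's z in degrees. A call has 1 to 10 rows; each row is the pose to reach, as a shift and turn from the pose commanded when the call began, along the tool's axes at that moment; what a row does not reach only later rows make up. A row lasts 1/8 s, in which the tool goes at most 62.5 mm and 10.7 degrees, less where a joint would pass 70% of its speed; a pose out of reach is approached as far as the arm can. A call with a gripper value outside its range is refused whole. OPENING is the opening in per cent of the stroke, from 0 (shut) to 100 (fully open), set as the call begins (- or left out, the last holds). The fingers move at their own pace and stop on an object; FORCE is the grip in N (left out, the last holds). Time passes only in rows, so rows that repeat a pose let the fingers close. It gives the time, the measured TCP pose, the force, the opening and the grip force at its end, in the units of the state.
- ctrl.get_state(): the state, without advancing time (a new reading comes with each control period).
- ctrl.read_camera(name): name is "side" or "top"; returns a dict with "img" (400x640x3 uint8, red, green, blue), "depth" (400x640 float32, m along the optical axis (not along the pixel's ray), 0 where there is no reading), "camera_matrix" (3x3 intrinsics, pixels), "xyz" and "rotation" of the camera in the world. Camera axes: x right, y up, looking along -z (the intrinsics and any distortion apply to the point x, -y, -z); pixel columns grow to the right and rows downward; lengths in m; the calibration is good to about 2 mm. A picture is of the moment at which its call begins.
- ctrl.sign_off(): hands the job in; it is judged then, once.
The state is a dict: "time": time; "qpos": joint angles; "dq": joint speeds; "joint_efforts": joint torques, N m; "eef_pos": TCP position; "tcp_rot": TCP orientation; "contact_force": force on the tool from outside, world axes, zero at the start; "wrist_torque": the same for the moment, N m; "opening": opening from 0.0 (shut) to 1.0 (fully open); "finger_force": force on a finger pad.
Only numpy, scipy, OpenCV 4.12 (cv2) and the standard library are available. Lean on these libraries where they do the work, as an engineer would, in place of code of your own. Each camera call takes 0.05 s, during which the arm holds its last target. There are 200 camera calls.

TASK

Open the square glass jar of nuts: keeping it upright, stand it fully down in the square pocket of the grey jar holder, which braces it, then unscrew its tight metal cap (anticlockwise seen from above) until the threads let go, and lift the cap straight up off the jar. Finish while still holding the cap in the gripper, level and right above the open mouth, clear of the glass by one to a few centimetres; the jar stays fully seated in the holder, nothing is put down, and the other things on the counter are left where they are.

Things in the scene. Friction and masses are not known exactly. Their poses are not given: they have to be found in the camera images.
- jar_center (a point): the loose square glass jar of nuts (the only square jar): flat-sided body 60x60 mm, 64 tall, round neck 45 across, rim 98 above the underside, 102.5 tall with its cap on, 0.35 to 0.6 kg with cap. Point on its axis, 49 mm above the underside; z up, x and y square to the flat sides (a 90 degree turn makes no difference to the fit). Can be carried by cap or body.
- jar_mouth (a point): centre of the jar's rim, 98 mm above its underside; axes as the jar's. Three lands on the neck hold the cap's lugs; a springy liner makes the cap stiff to turn (0.3 to 0.5 N m). Turned anticlockwise 48 to 58 degrees (to a yaw of +43 relative to the jar) it pops up 1.5 mm and is free; 34 degrees further the lugs butt on the next land. About 70 degrees from closed is right.
- cap_center (a point): plain metal twist-off cap on the square jar, a separate part: round, 58 mm across, 18 tall, fluted side, 90 g. Point at its centre, 9 mm below its top; z up. Closed, it lies about 4.5 mm below the rim, yaw -5 to -15 degrees relative to the jar. It cannot be pulled off while engaged and turns no further clockwise; turned free, it lifts straight off.
- holder_pocket (a point): grey one-handed jar holder, fixed to the counter: base 136x136x8 mm with round suction feet at its corners; in its middle a square pocket 64x64 mm inside (2 mm play each side), floor 10 mm and flared rim 40 mm above the counter. Point at the centre of the pocket's floor; z up, x and y square to its walls. A seated jar's centre is 49 mm above it.
- honey: round honey jar, 65 mm across, 86 tall (bystander; leave it alone). Origin: centre of its underside
- jam: round jam jar, 65 mm across, 97 tall (bystander; leave it alone). Origin: centre of its underside
- sugar_jar: squat round spice jar, 60 mm across, 90 tall (bystander; leave it alone). Origin: centre of its underside
- mug: two-tone mug, 90 mm across, 105 tall, handle at its side (bystander; leave it alone). Origin: centre of its underside
- spoon: tablespoon, 191 mm long, lying flat near the front edge (bystander; leave it alone). Origin: centre of its underside
- peeler: vegetable peeler, 170 mm long, lying flat near the front edge (bystander; leave it alone). Origin: centre of its underside
- matches: matchbox, 65x110x22 mm, lying flat at the right (bystander; leave it alone). Origin: centre of its underside
Things that resemble listed ones, but are neither listed nor needed, are in the scene too. There is more than one size of the part that bears cap_center; the job needs the middle-sized.

How it is judged:
By the outcome, as a careful person would: the job done as asked, in the order asked, and still so for the second after the job is handed in, while the arm keeps its last pose, push and grip.
It also fails if it takes over 45 s, if anything falls off the work surface, if the arm or the gripper's body presses on something with over 40 N, if the wrist force passes 120 N, or if a joint passes its speed limit or range.

## Working session

There is one attempt and no reset: what is moved stays moved. The work goes in short steps, Python scripts to look and compute and a shell command to move; the robot and the scene stay as the last step left them, time stands still between calls to the robot, and variables do not carry over. Pictures are saved under pics/ and viewed, at most 10 in all, crops included, and the job is handed in when it is done.

```bash
mkdir -p pics; cat > h.py <<'E'
import numpy as np, cv2
from plant import ctrl
def cam(n):
    c=ctrl.read_camera(n); return c
def world(c,u,v,d=None):
    # point from depth image
    K=np.array(c["camera_matrix"]); d=c["depth"][v,u] if d is None else d
    u=np.asarray(u,float);v=np.asarray(v,float)
    p=np.stack([(u-K[0,2])/K[0,0]*d,-(v-K[1,2])/K[1,1]*d,-d+0*u],-1)
    return p@np.array(c["rotation"]).reshape(3,3).T+np.array(c["xyz"])
def ray(c,u,v,z):
    o=np.array(c["xyz"]); r=world(c,u,v,1.0)-o
    return o+r*((z-o[2])/r[...,2])[...,None]
def save(img,n): cv2.imwrite(n,img[...,::-1])
E
python3 - <<'E'
from h import *
for n in("top","side"):
    c=cam(n); save(c["img"],f"pics/{n}0.png"); np.savez(f"{n}0.npz",**{k:np.array(v) for k,v in c.items()})
    print(n,c["camera_matrix"],c["xyz"],c["rotation"],c.keys())
print(ctrl.get_state())
E
```

```text
top [[466.82268429   0.         318.40891131]
 [  0.         466.82268429 197.31780055]
 [  0.           0.           1.        ]] [ 0.33544419 -0.09092526  1.08317263] [-0.07574975  0.06291928  0.71034846 -0.69692769] dict_keys(['img', 'depth', 'camera_matrix', 'xyz', 'rotation'])
side [[428.97012467   0.         316.46024091]
 [  0.         428.97012467 196.33103881]
 [  0.           0.           1.        ]] [-0.09782231 -0.51590504  0.82646182] [ 0.34487496 -0.17936659 -0.43439535  0.8125205 ] dict_keys(['img', 'depth', 'camera_matrix', 'xyz', 'rotation'])
{'time': 0.1, 'qpos': array([ 9.81015277e-01,  2.87122104e-01,  1.57806307e+00, -2.59619479e-05,
        1.27860099e+00, -1.49975194e-01]), 'dq': array([ 0.00021633, -0.00292553, -0.00310671, -0.00117539,  0.00065866,
       -0.00132738]), 'joint_efforts': array([ 1.38838313e-03, -4.07294655e+01, -2.93698722e+01, -1.78345849e-04,
        3.41154460e-03, -3.55810357e-06]), 'eef_pos': array([0.28701196, 0.61026869, 0.2300379 ]), 'tcp_rot': array([ 2.18131096e-01,  9.75918860e-01, -1.02707536e-03, -3.84892686e-04]), 'contact_force': array([ 0.26662076, -0.07891937, -0.15229209]), 'wrist_torque': array([0.03769714, 0.00985817, 0.01692943]), 'finger_force': 0.0, 'opening': 1.0029939751278145}
```

View pics/top0.png

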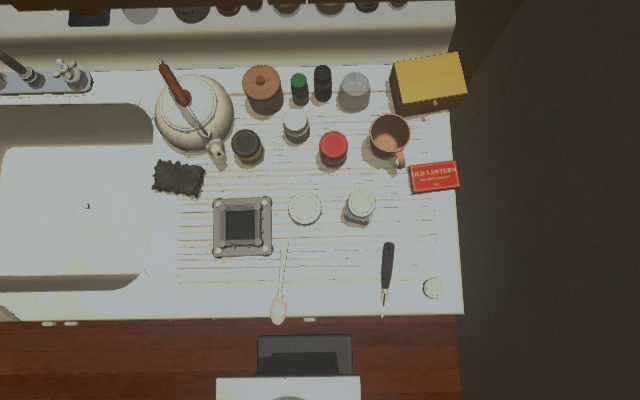

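View pics/side0.png

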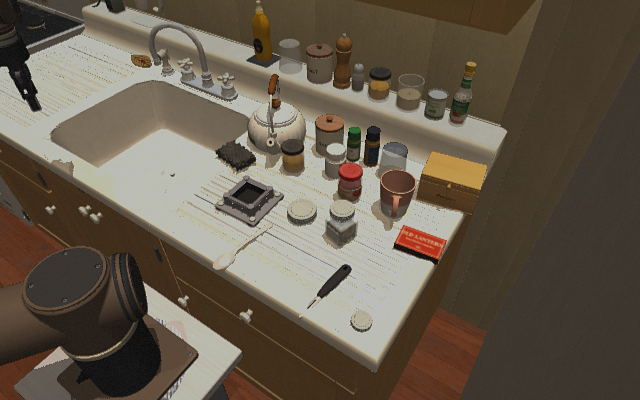

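The top view shows the holder at (242,227) with its dark pocket, and the square jar with its cap at about (361,204). Loose decoy caps are at (305,208) and (432,288). The side view agrees: jar at (342,222), holder at (250,200). Next I'll measure them.

```bash
sed -i 's/np.array(c\["rotation"\]).reshape(3,3).T/R.from_quat(c["rotation"]).as_matrix().T/; 1a from scipy.spatial.transform import Rotation as R' h.py
python3 - <<'E'
from h import *
def load(n): return dict(np.load(f"{n}0.npz"))
for n,jb,hb in(("top",(325,175,395,245),(200,185,285,270)),("side",(315,185,370,255),(205,165,295,230))):
    c=load(n); V,U=np.mgrid[0:400,0:640]; P=world(c,U,V); ok=c["depth"]>0
    print(n,"counter z",[np.round(P[v,u],3) for u,v in (((300,250),(200,250)) if n=="top" else ((290,240),(180,190)))])
    def box(b): m=np.zeros((400,640),bool); m[b[1]:b[3],b[0]:b[2]]=1; return m&ok
    m=box(jb)&(P[...,2]>0.092)&(P[...,2]<.115); q=P[m]
    (cx,cy),r=cv2.minEnclosingCircle(q[:,:2].astype(np.float32)); print("cap",m.sum(),np.median(q[:,2]),cx,cy,r,q[:,:2].mean(0))
    m=box(jb)&(P[...,2]>0.01)&(P[...,2]<.075); q=P[m]
    print("body",m.sum(),cv2.minAreaRect(q[:,:2].astype(np.float32)))
    m=box(hb)&(P[...,2]>0.034)&(P[...,2]<.05); q=P[m]
    print("rim",m.sum(),np.median(q[:,2]),cv2.minAreaRect(q[:,:2].astype(np.float32)))
    m=box(hb)&(P[...,2]>0.004)&(P[...,2]<.05); q=P[m]
    print("holder",cv2.minAreaRect(q[:,:2].astype(np.float32)))
    b=jb if n=="top" else (200,165,375,260)
    if n=="top": b=(205,170,395,265)
    save(cv2.resize(c["img"][b[1]:b[3],b[0]:b[2]],None,fx=4.2,fy=4.2,interpolation=cv2.INTER_CUBIC),f"pics/{n}1.png")
E
```

```text
top counter z [array([ 0.428, -0.028, -0.001]), array([ 0.432,  0.205, -0.   ])]
cap 586 0.1029878041607839 0.5154687762260437 -0.16529713571071625 0.029443055391311646 [ 0.51485356 -0.1654318 ]
body 255 ((0.49584418535232544, -0.19586306810379028), (0.14212866127490997, 0.07038067281246185), 56.718875885009766)
rim 763 0.03889838280875946 ((0.4848463833332062, 0.1058228611946106), (0.09836551547050476, 0.0981932058930397), 1.846111536026001)
holder ((0.48453813791275024, 0.10790468752384186), (0.20955340564250946, 0.19081641733646393), 87.15225219726562)
side counter z [array([ 0.435, -0.07 ,  0.001]), array([0.411, 0.298, 0.   ])]
cap 415 0.1034949584280308 0.5145637392997742 -0.16827765107154846 0.03016897477209568 [ 0.51108276 -0.17045328]
body 1043 ((0.5566725134849548, -0.12801586091518402), (0.19165301322937012, 0.1152934730052948), 25.535568237304688)
rim 456 0.039008484919935194 ((0.5349541306495667, 0.1051388829946518), (0.2043992280960083, 0.10076118260622025), 2.363877058029175)
holder ((0.49754536151885986, 0.12429506331682205), (0.26035159826278687, 0.2627503275871277), 35.909732818603516)
```

View pics/top1.png

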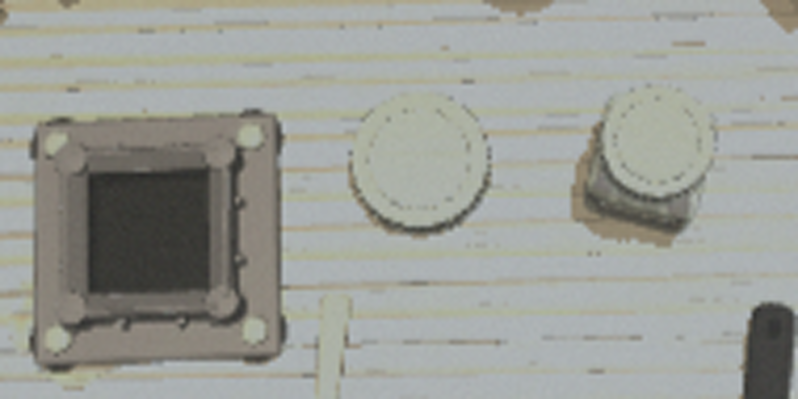

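View pics/side1.png

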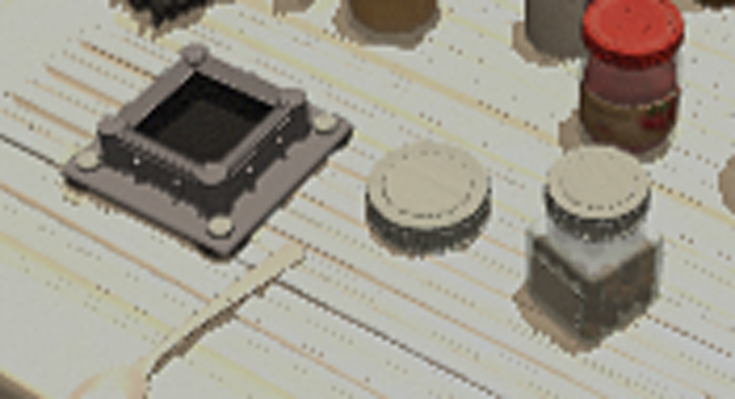

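The crops show the jar's base edge in the top view from about (588,208) to (683,232) in crop pixels. In the side view the three lower corners and three shoulder corners are visible. I'll ray-cast these for the jar's yaw, check the sides come out at 60 mm, and get the holder's yaw from its feet.

```bash
python3 - <<'E'
from h import *
def load(n): return dict(np.load(f"{n}0.npz"))
t,s=load("top"),load("side")
def seg(c,o,a,b,z,l):
    p=[ray(c,q[0]/4.2+o[0]-.5,q[1]/4.2+o[1]-.5,z) for q in(a,b)]; d=(p[1]-p[0])[:2]
    print(l,np.round(p[0][:2],3),np.round(p[1][:2],3),"len",np.hypot(*d).round(4),"ang90",np.degrees(np.arctan2(d[1],d[0]))%90)
T=(205,170);S=(200,165)
seg(t,T,(588,208),(683,232),0,"top base")
seg(s,S,(578,343),(657,300),0,"side base R")
seg(s,S,(575,262),(662,238),.064,"side shoulder R")
seg(s,S,(530,232),(575,262),.064,"side shoulder L")
seg(s,S,(527,298),(578,343),0,"side base L")
f=[(57,143),(250,135),(254,329),(58,340)]
for i in range(4): seg(t,T,f[i],f[(i+1)%4],.014,"feet")
k=[(88,172),(210,168),(212,290),(90,293)]
for i in range(4): seg(t,T,k[i],k[(i+1)%4],.01,"pocketfloor")
print("holder centre",np.mean([ray(t,q[0]/4.2+204.5,q[1]/4.2+169.5,.014) for q in f],0))
# yaw of jar from side: jar silhouette by background difference of saturation - print heading of arm goal
c=ctrl.get_state(); M=R.from_quat(c["tcp_rot"]).as_matrix()
print("shift to above jar, tool cm",M.T@(np.array([.515,-.1665,.23])-c["eef_pos"])*100)
E
```

```text
top base [ 0.498 -0.133] [ 0.484 -0.186] len 0.0543 ang90 74.48976941214029
side base R [ 0.484 -0.177] [ 0.538 -0.199] len 0.0585 ang90 67.92641794906471
side shoulder R [ 0.488 -0.171] [ 0.531 -0.203] len 0.0534 ang90 53.57575954907593
side shoulder L [ 0.493 -0.138] [ 0.488 -0.171] len 0.0341 ang90 81.16199603243068
side base L [ 0.497 -0.134] [ 0.484 -0.177] len 0.0456 ang90 74.15090941632016
feet [0.538 0.162] [0.541 0.054] len 0.1078 ang90 1.2156830284764197
feet [0.541 0.054] [0.433 0.051] len 0.1078 ang90 1.4864747510016798
feet [0.433 0.051] [0.429 0.158] len 0.1073 ang90 2.120842946687688
feet [0.429 0.158] [0.538 0.162] len 0.1095 ang90 1.7169787894085495
pocketfloor [0.522 0.145] [0.523 0.077] len 0.0682 ang90 0.724441432942271
pocketfloor [0.523 0.077] [0.455 0.075] len 0.0681 ang90 1.4806686792594803
pocketfloor [0.455 0.075] [0.455 0.142] len 0.0673 ang90 0.3039329228183334
pocketfloor [0.455 0.142] [0.522 0.145] len 0.0677 ang90 2.1880861099900053
holder centre [0.48530996 0.10634538 0.014     ]
shift to above jar, tool cm [-53.70070361 -60.57806249   0.11912119]
```

```bash
python3 -m pendant '[{"dx":-53.7,"dy":-60.6},{"dx":-53.7,"dy":-60.6},{"dx":-53.7,"dy":-60.6},{"dx":-53.7,"dy":-60.6},{"dx":-53.7,"dy":-60.6},{"dx":-53.7,"dy":-60.6},{"dx":-53.7,"dy":-60.6},{"dx":-53.7,"dy":-60.6},{"dx":-53.7,"dy":-60.6},{"dx":-53.7,"dy":-60.6}]' 100 60
cat >> h.py <<'E'
def togo(x,y,z,yaw=None):
    s=ctrl.get_state(); M=R.from_quat(s["tcp_rot"]).as_matrix()
    print("t",s["time"],"pos",s["eef_pos"].round(4),"yhead",np.degrees(np.arctan2(M[1,1],M[0,1])).round(2),"q6",s["qpos"][5].round(3),"tilt",np.degrees(np.arccos(-M[2,2])).round(2),"F",s["contact_force"].round(1),"T",s["wrist_torque"].round(2),"open",s["opening"],"ff",s["finger_force"])
    print("togo cm",(M.T@(np.array([x,y,z])-s["eef_pos"])*100).round(2))
E
python3 -c "
from h import *
togo(.515,-.1665,.15)"
```

```text
t 0.1 pos [0.287  0.6103 0.23  ] yhead 64.8 q6 -0.15 tilt 0.13 F [ 0.3 -0.1 -0.2] T [0.04 0.01 0.02] open 1.0029939751278145 ff 0.0
togo cm [-53.7  -60.56   8.12]$[0]: bad value
```

```bash
python3 -m pendant '[{"dx":-4,"dy":-4.5},{"dx":-8,"dy":-9},{"dx":-12,"dy":-13.5},{"dx":-16,"dy":-18},{"dx":-20,"dy":-22.5},{"dx":-24,"dy":-27},{"dx":-28,"dy":-31.5},{"dx":-32,"dy":-36},{"dx":-36,"dy":-40.5},{"dx":-40,"dy":-45}]' 100 60
python3 -c "
from h import *
togo(.515,-.1665,.15)"
```

```text
t 0.1 pos [0.287  0.6103 0.23  ] yhead 64.8 q6 -0.15 tilt 0.13 F [ 0.3 -0.1 -0.2] T [0.04 0.01 0.02] open 1.0029939751278145 ff 0.0
togo cm [-53.7  -60.56   8.12]$[0]: bad value
```

```bash
python3 -m pendant '[{"dx":-4,"dy":-4.5,"dz":0,"twist":0},{"dx":-8,"dy":-9,"dz":0,"twist":0},{"dx":-12,"dy":-13.5,"dz":0,"twist":0},{"dx":-16,"dy":-18,"dz":0,"twist":0},{"dx":-20,"dy":-22.5,"dz":0,"twist":0},{"dx":-24,"dy":-27,"dz":0,"twist":0},{"dx":-28,"dy":-31.5,"dz":0,"twist":0},{"dx":-32,"dy":-36,"dz":0,"twist":0},{"dx":-36,"dy":-40.5,"dz":0,"twist":0},{"dx":-40,"dy":-45,"dz":0,"twist":0}]' 100 60
python3 -c "
from h import *
togo(.515,-.1665,.15)"
```

```text
time: 1.35
eef_pos: [0.4576, 0.0314, 0.2311]
tcp_rot: [0.218, 0.976, 0.0, 0.0]
contact_force: [1.8, -0.4, 0.2]
opening: 1.001
finger_force: 0.0
t 1.35 pos [0.4576 0.0314 0.2311] yhead 64.79 q6 -1.284 tilt 0.02 F [ 1.8 -0.4  0.2] T [ 0.   -0.08  0.  ] open 1.001192614339548 ff 0.0
togo cm [-13.62 -15.47   8.11]
```

```bash
python3 -m pendant '[{"dx":-4,"dy":-4.5,"dz":0,"twist":0},{"dx":-8,"dy":-9,"dz":1,"twist":0},{"dx":-11.5,"dy":-13,"dz":4,"twist":0},{"dx":-13.6,"dy":-15.5,"dz":7,"twist":0},{"dx":-13.6,"dy":-15.5,"dz":8,"twist":0},{"dx":-13.6,"dy":-15.5,"dz":8,"twist":0}]' 100 60
python3 - <<'E'
from h import *
togo(.515,-.1665,.072)
c=cam("side");a=c["img"][120:260,260:440]; save(cv2.resize(a,None,fx=4,fy=4,interpolation=cv2.INTER_CUBIC),"pics/side2.png")
E
```

```text
time: 2.1
eef_pos: [0.5139, -0.1639, 0.1502]
tcp_rot: [0.218, 0.976, 0.001, -0.001]
contact_force: [0.7, -0.1, 0.5]
opening: 1.001
finger_force: 0.0
t 2.1 pos [ 0.5139 -0.1639  0.1502] yhead 64.81 q6 -1.628 tilt 0.18 F [ 0.7 -0.1  0.5] T [ 0.    0.03 -0.01] open 1.0014320449915817 ff 0.0
togo cm [-0.24 -0.19  7.82]
```

View pics/side2.png

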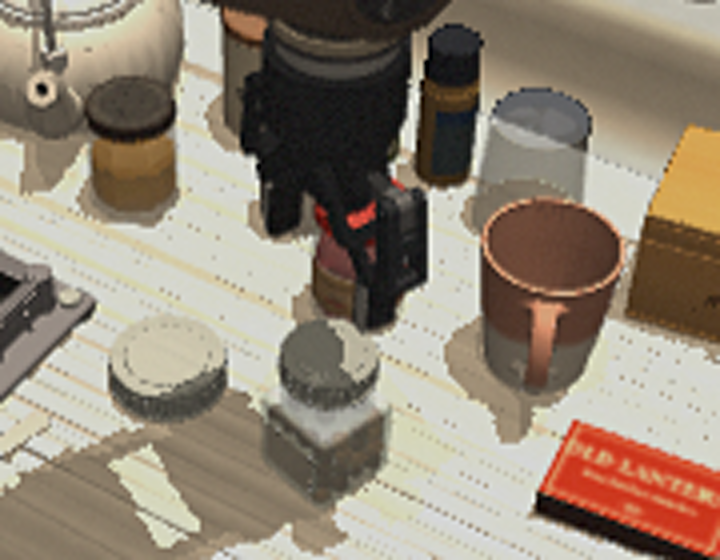

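The gripper is right over the capped jar: fingers at (285,200) and (375,310) in the crop, cap at (330,350). I'll go down and close on the cap.

```bash
python3 -m pendant '[{"dx":-0.2,"dy":-0.2,"dz":3,"twist":0},{"dx":-0.2,"dy":-0.2,"dz":6,"twist":0},{"dx":-0.2,"dy":-0.2,"dz":8,"twist":0},{"dx":-0.2,"dy":-0.2,"dz":8,"twist":0}]' 100 80 && python3 -m pendant '[{"dx":0,"dy":0,"dz":0,"twist":0},{"dx":0,"dy":0,"dz":0,"twist":0},{"dx":0,"dy":0,"dz":0,"twist":0},{"dx":0,"dy":0,"dz":0,"twist":0},{"dx":0,"dy":0,"dz":0,"twist":0},{"dx":0,"dy":0,"dz":0,"twist":0}]' 0 100
python3 -c "
from h import *
togo(.4853,.1063,.2)"
```

```text
time: 2.65
eef_pos: [0.5153, -0.166, 0.0711]
tcp_rot: [0.217, 0.976, 0.0, -0.001]
contact_force: [0.7, -0.4, 0.4]
opening: 0.999
finger_force: 0.0
time: 3.4
eef_pos: [0.517, -0.1679, 0.0741]
tcp_rot: [0.218, 0.976, -0.0, 0.001]
contact_force: [-2.0, 1.7, 5.0]
opening: 0.653
finger_force: 104.8
t 3.4 pos [ 0.517  -0.1679  0.0741] yhead 64.82 q6 -1.632 tilt 0.17 F [-2.   1.7  5. ] T [0.24 0.29 0.05] open 0.6532506786333477 ff 104.75497266277671
togo cm [ 14.5   23.46 -12.63]
```

```bash
python3 -m pendant '[{"dx":0,"dy":0,"dz":-2,"twist":0},{"dx":0,"dy":0,"dz":-5,"twist":0},{"dx":0,"dy":0,"dz":-9,"twist":0},{"dx":2,"dy":3,"dz":-10,"twist":-3},{"dx":4.5,"dy":7.5,"dz":-10,"twist":-7},{"dx":7.5,"dy":12,"dz":-10,"twist":-11},{"dx":10.5,"dy":17,"dz":-10,"twist":-15},{"dx":13,"dy":21,"dz":-10,"twist":-18},{"dx":14.5,"dy":23.5,"dz":-10,"twist":-18.5},{"dx":14.5,"dy":23.5,"dz":-10,"twist":-18.5}]' 0 100
python3 - <<'E'
from h import *
togo(.4853,.1063,.1)
for n,b in(("top",(190,160,310,280)),("side",(190,110,310,240))):
    c=cam(n); np.savez(f"{n}3.npz",**{k:np.array(v) for k,v in c.items()})
    save(cv2.resize(c["img"][b[1]:b[3],b[0]:b[2]],None,fx=4,fy=4,interpolation=cv2.INTER_CUBIC),f"pics/{n}3.png")
E
```

```text
time: 4.65
eef_pos: [0.4832, 0.1087, 0.1707]
tcp_rot: [0.057, 0.998, 0.0, -0.001]
contact_force: [-0.2, -0.3, -5.1]
opening: 0.653
finger_force: 107.8
t 4.65 pos [0.4832 0.1087 0.1707] yhead 83.51 q6 -1.442 tilt 0.09 F [-0.2 -0.3 -5.1] T [-0.03 -0.03 -0.01] open 0.6533697068050213 ff 107.8044006228447
togo cm [-0.25 -0.22  7.07]
```

View pics/side3.png

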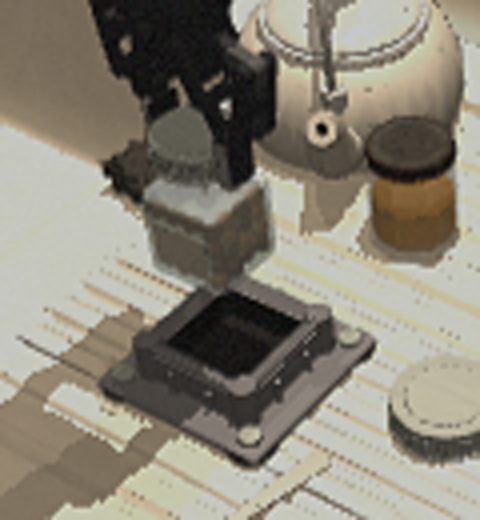

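The side view shows the jar hanging upright over the pocket. Its base corners are near (155,257), (218,292) and (272,255) in crop pixels, roughly square to the holder. I'll ray-cast those corners to check the yaw and offset.

```bash
python3 - <<'E'
from h import *
s=dict(np.load("side3.npz"))
def g(q,z): return ray(s,q[0]/4+189.5+.5/4,q[1]/4+109.5+.5/4,z)
for l,z,q in(("base",.0966,[(155,257),(218,292),(272,255)]),("shoulder",.1606,[(150,185),(212,233),(272,190)]),("rim",.04,[(138,345),(240,392),(330,320)])):
    p=[g(a,z) for a in q]
    print(l,[x[:2].round(3) for x in p],"mid LR",((p[0]+p[2])/2)[:2].round(4))
    for i in(0,1):
        d=(p[i+1]-p[i])[:2]; print("  len",np.hypot(*d).round(3),"ang",(np.degrees(np.arctan2(d[1],d[0]))%90).round(1))
    d=(p[2]-p[0])[:2]; print("  diag",np.hypot(*d).round(3),"ang-45",(np.degrees(np.arctan2(d[1],d[0]))+45).round(1))
b=(190,160,310,280)
E
python3 - <<'E'
import cv2
a=cv2.imread("pics/side3.png")[150:420,90:380]
cv2.imwrite("pics/side3b.png",cv2.resize(a,None,fx=2,fy=2,interpolation=cv2.INTER_CUBIC))
E
```

```text
base [array([0.464, 0.144]), array([0.461, 0.087]), array([0.507, 0.082])] mid LR [0.4856 0.1126]
  len 0.056 ang 86.8
  len 0.047 ang 82.8
  diag 0.076 ang-45 -10.1
shoulder [array([0.463, 0.134]), array([0.45 , 0.072]), array([0.501, 0.068])] mid LR [0.4822 0.1011]
  len 0.064 ang 77.7
  len 0.051 ang 85.6
  diag 0.076 ang-45 -15.3
rim [array([0.436, 0.144]), array([0.44, 0.06]), array([0.524, 0.053])] mid LR [0.48   0.0988]
  len 0.084 ang 2.7
  len 0.085 ang 85.6
  diag 0.127 ang-45 -0.7
```

View pics/side3b.png

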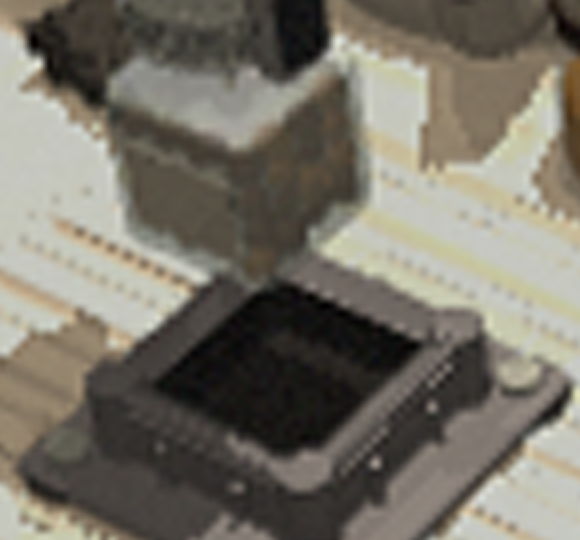

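```bash
python3 - <<'E'
from h import *
s=dict(np.load("side3.npz")); b=dict(np.load("side0.npz"))
d=b["depth"]-s["depth"]; m=(d>.02)&(s["depth"]>0)
V,U=np.mgrid[0:400,0:640]; P=world(s,U,V)
m&=(U>220)&(U<265)&(V<190)
cols=np.arange(226,260); low=[(u,np.where(m[:,u])[0].max()) for u in cols if m[:,u].any()]
print([(int(a),int(c)) for a,c in low])
fr=max(low,key=lambda a:a[1])[0]
for l,seg in(("L",[q for q in low if q[0]<=fr-3 and q[0]>=230]),("R",[q for q in low if q[0]>=fr+3 and q[0]<=255])):
    q=np.array(seg,float); w=ray(s,q[:,0],q[:,1]+.5,.0966)[:,:2]
    vx,vy,x,y=cv2.fitLine(w.astype(np.float32),cv2.DIST_HUBER,0,.001,.001).ravel()
    n=np.array([-vy,vx]); print(l,len(q),"ang",np.degrees(np.arctan2(vy,vx))%90,"rms mm",1000*np.std((w-[x,y])@n),"dist from TCP mm",1000*abs((np.array([.4832,.1087])-[x,y])@n))
# holder pocket same way in pixel: rim outer top edge skipped
E
```

```text
[(226, 166), (227, 171), (228, 175), (229, 176), (230, 177), (231, 178), (232, 178), (233, 178), (234, 179), (235, 179), (236, 180), (237, 180), (238, 181), (239, 181), (240, 182), (241, 182), (242, 182), (243, 183), (244, 183), (245, 183), (246, 183), (247, 182), (248, 181), (249, 181), (250, 180), (251, 179), (252, 178), (253, 177), (254, 176), (255, 175), (256, 174), (257, 173), (258, 172)]
L 11 ang 0.745842 rms mm 0.836031653224013 dist from TCP mm 27.221062851767066
R 10 ang 0.66699237 rms mm 0.6733412306126824 dist from TCP mm 27.469749055224224
```

Both base edges fit at 0.7°, and the holder is at about 1.5°, so one degree more and a few mm of shift will do. I'll lower it gently and watch the force.

```bash
python3 -m pendant '[{"dx":-0.3,"dy":-0.2,"dz":0,"twist":-1},{"dx":-0.3,"dy":-0.2,"dz":2,"twist":-1},{"dx":-0.3,"dy":-0.2,"dz":4,"twist":-1},{"dx":-0.3,"dy":-0.2,"dz":5,"twist":-1},{"dx":-0.3,"dy":-0.2,"dz":5.7,"twist":-1},{"dx":-0.3,"dy":-0.2,"dz":6.3,"twist":-1},{"dx":-0.3,"dy":-0.2,"dz":6.3,"twist":-1}]' 0 100
python3 -c "
from h import *
togo(.486,.1065,.0841)"
```

```text
time: 5.62
eef_pos: [0.4873, 0.1044, 0.1082]
tcp_rot: [0.05, 0.999, -0.0, -0.0]
contact_force: [0.4, 0.3, -5.3]
opening: 0.652
finger_force: 107.8
t 5.625 pos [0.4873 0.1044 0.1082] yhead 84.3 q6 -1.464 tilt 0.02 F [ 0.4  0.3 -5.3] T [ 0.01 -0.06 -0.03] open 0.6520555192931667 ff 107.82254822552204
togo cm [0.15 0.19 2.41]
```

```bash
python3 -m pendant '[{"dx":0.05,"dy":0.1,"dz":0.5,"twist":0},{"dx":0.05,"dy":0.1,"dz":1,"twist":0},{"dx":0.05,"dy":0.1,"dz":1.5,"twist":0},{"dx":0.05,"dy":0.1,"dz":1.9,"twist":0},{"dx":0.05,"dy":0.1,"dz":1.9,"twist":0}]' 0 100
python3 -c "
from h import *
togo(.486,.1065,.0841)"
```

```text
time: 6.25
eef_pos: [0.4945, 0.1068, 0.1053]
tcp_rot: [0.049, 0.999, 0.001, 0.006]
contact_force: [-20.2, 2.8, 58.4]
opening: 0.654
finger_force: 114.7
t 6.25 pos [0.4945 0.1068 0.1053] yhead 84.35 q6 -1.461 tilt 0.71 F [-20.2   2.8  58.4] T [ 0.    3.72 -0.08] open 0.6538060807114261 ff 114.6840000897646
togo cm [ 0.87 -0.12  2.11]
```

It jammed on the rim at 58 N. I'll back off and look.

```bash
python3 -m pendant '[{"dx":0,"dy":0,"dz":-1,"twist":0},{"dx":0,"dy":0,"dz":-2.5,"twist":0},{"dx":0,"dy":0,"dz":-4,"twist":0},{"dx":0,"dy":0,"dz":-4,"twist":0}]' 0 100
python3 - <<'E'
from h import *
togo(.486,.1065,.0841)
b=dict(np.load("side0.npz"))
s=cam("side"); t=cam("top"); np.savez("side4.npz",**{k:np.array(v) for k,v in s.items()}); 
st=ctrl.get_state(); z=st["eef_pos"][2]-.0741; T=st["eef_pos"][:2]
d=b["depth"]-s["depth"]; m=(d>.015)&(s["depth"]>0)
V,U=np.mgrid[0:400,0:640]; m&=(U>215)&(U<270)&(V<215)
low=[(u,np.where(m[:,u])[0].max()) for u in range(222,266) if m[:,u].any()]
print([(int(a),int(c)) for a,c in low])
fr=max(low,key=lambda a:a[1])[0]; print(fr,z)
for l,seg in(("L",[q for q in low if fr-16<=q[0]<=fr-3]),("R",[q for q in low if fr+3<=q[0]<=fr+12])):
    q=np.array(seg,float); w=ray(s,q[:,0],q[:,1]+.5,z)[:,:2]
    vx,vy,x,y=cv2.fitLine(w.astype(np.float32),cv2.DIST_HUBER,0,.001,.001).ravel()
    n=np.array([-vy,vx]); print(l,len(q),"ang",np.degrees(np.arctan2(vy,vx))%90,"rms mm",1000*np.std((w-[x,y])@n),"dist from TCP mm",1000*abs((T-[x,y])@n))
# pocket: dark floor in reference image, both cameras
a=s["img"][125:235,195:305]; save(cv2.resize(a,None,fx=5,fy=5,interpolation=cv2.INTER_CUBIC),"pics/side4.png")
for n,bx in(("side",(205,165,295,230)),("top",(200,185,285,270))):
    c=dict(np.load(n+"0.npz")); V,U=np.mgrid[0:400,0:640]; P=world(c,U,V)
    r=np.zeros((400,640),bool); r[bx[1]:bx[3],bx[0]:bx[2]]=1
    k=r&(c["depth"]>0)&(P[...,2]>.033)&(P[...,2]<.047)&(np.hypot(P[...,0]-.485,P[...,1]-.106)<.075)
    q=P[k][:,:2].astype(np.float32); print(n,"rim",k.sum(),cv2.minAreaRect(q),np.percentile(q,[1,99],axis=0).mean(0))
E
```

```text
time: 6.75
eef_pos: [0.4878, 0.1055, 0.1303]
tcp_rot: [0.05, 0.999, 0.0, 0.001]
contact_force: [0.0, 0.1, -5.6]
opening: 0.654
finger_force: 107.9
t 6.75 pos [0.4878 0.1055 0.1303] yhead 84.29 q6 -1.462 tilt 0.15 F [ 0.   0.1 -5.6] T [ 0.01 -0.03  0.01] open 0.6536804670704136 ff 107.88269631564617
togo cm [0.21 0.08 4.62]
[(222, 141), (223, 142), (224, 142), (225, 141), (226, 142), (227, 145), (228, 146), (229, 172), (230, 177), (231, 182), (232, 186), (233, 188), (234, 188), (235, 189), (236, 189), (237, 190), (238, 190), (239, 191), (240, 191), (241, 191), (242, 192), (243, 192), (244, 193), (245, 193), (246, 194), (247, 194), (248, 194), (249, 194), (250, 194), (251, 193), (252, 192), (253, 191), (254, 190), (255, 189), (256, 188), (257, 187), (258, 186), (259, 185), (260, 184), (261, 183), (262, 154)]
246 0.05451278690332062
L 14 ang 80.31431 rms mm 5.323863557799175 dist from TCP mm 26.74942488275576
R 10 ang 2.010469 rms mm 0.5985249862395469 dist from TCP mm 24.755627747810347
side rim 485 ((0.4828464984893799, 0.10341505706310272), (0.09924298524856567, 0.10082629323005676), 1.7442976236343384) [0.48251933 0.10217277]
top rim 820 ((0.4848715364933014, 0.10580399632453918), (0.09836641699075699, 0.09827461838722229), 1.8802599906921387) [0.48449611 0.10589659]
```

View pics/side4.png

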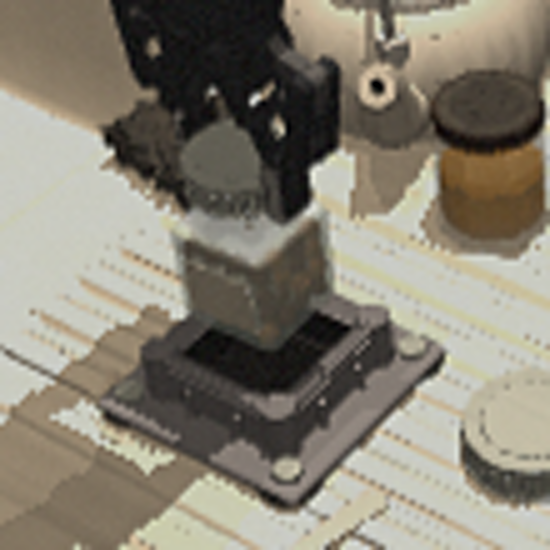

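The jar hangs upright over the pocket. During the jam the force was mostly −x with no lateral (y) moment, so the error is along x. I'll shift slightly towards −x and lower in small steps.

```bash
python3 -m pendant '[{"dx":0.25,"dy":0.05,"dz":0.5,"twist":0},{"dx":0.25,"dy":0.05,"dz":1.5,"twist":0},{"dx":0.25,"dy":0.05,"dz":2.3,"twist":0},{"dx":0.25,"dy":0.05,"dz":2.3,"twist":0}]' 0 100; python3 -m pendant '[{"dx":0,"dy":0,"dz":0.2,"twist":0},{"dx":0,"dy":0,"dz":0.4,"twist":0},{"dx":0,"dy":0,"dz":0.4,"twist":0}]' 0 100
python3 -c "
from h import *
togo(.486,.1065,.0841)"
```

```text
time: 7.35
eef_pos: [0.4845, 0.1062, 0.1059]
tcp_rot: [0.05, 0.999, -0.0, -0.0]
contact_force: [-0.2, -1.0, -3.9]
opening: 0.651
finger_force: 108.0
time: 7.72
eef_pos: [0.4867, 0.106, 0.1048]
tcp_rot: [0.05, 0.999, -0.0, 0.002]
contact_force: [1.4, -2.1, 5.4]
opening: 0.653
finger_force: 109.0
t 7.725 pos [0.4867 0.106  0.1048] yhead 84.31 q6 -1.46 tilt 0.28 F [ 1.4 -2.1  5.4] T [-0.28  0.15 -0.04] open 0.6532256054053112 ff 109.02868039906025
togo cm [0.08 0.04 2.07]
```

```bash
python3 -m pendant '[{"dx":-0.25,"dy":-0.2,"dz":-0.4,"twist":0},{"dx":-0.25,"dy":-0.2,"dz":-0.2,"twist":0},{"dx":-0.25,"dy":-0.2,"dz":0.1,"twist":0},{"dx":-0.25,"dy":-0.2,"dz":0.1,"twist":0}]' 0 100
python3 -m pendant '[{"dx":0,"dy":0,"dz":0.2,"twist":0},{"dx":0,"dy":0,"dz":0.4,"twist":0},{"dx":0,"dy":0,"dz":0.4,"twist":0}]' 0 100
python3 -c "
from h import *
togo(.486,.1065,.0841)"
```

```text
time: 8.22
eef_pos: [0.4857, 0.1041, 0.1]
tcp_rot: [0.05, 0.999, -0.0, -0.001]
contact_force: [0.3, 0.0, -5.3]
opening: 0.66
finger_force: 107.9
time: 8.6
eef_pos: [0.4866, 0.104, 0.0971]
tcp_rot: [0.05, 0.999, -0.0, -0.0]
contact_force: [-0.6, -0.0, -6.2]
opening: 0.65
finger_force: 107.9
t 8.6 pos [0.4866 0.104  0.0971] yhead 84.3 q6 -1.465 tilt 0.03 F [-0.6 -0.  -6.2] T [-0.   -0.06  0.01] open 0.6497884848513905 ff 107.86126468330622
togo cm [0.08 0.24 1.3 ]
```

Free now, with the underside at about 23 mm. I'll carry on down to the floor.

```bash
python3 -m pendant '[{"dx":0,"dy":0,"dz":0.4,"twist":0},{"dx":0,"dy":0,"dz":0.8,"twist":0},{"dx":0,"dy":0,"dz":1.2,"twist":0},{"dx":0,"dy":0,"dz":1.4,"twist":0},{"dx":0,"dy":0,"dz":1.4,"twist":0}]' 0 100
python3 -c "
from h import *
togo(.486,.1065,.0841)"
```

```text
time: 9.22
eef_pos: [0.4872, 0.1041, 0.0845]
tcp_rot: [0.05, 0.999, -0.0, 0.0]
contact_force: [-3.2, 0.3, 3.3]
opening: 0.653
finger_force: 108.7
t 9.225 pos [0.4872 0.1041 0.0845] yhead 84.31 q6 -1.465 tilt 0.02 F [-3.2  0.3  3.3] T [-0.04  0.57  0.  ] open 0.6531540905669383 ff 108.7155119329691
togo cm [0.15 0.23 0.04]
```

Seated: z is 84.5 mm against 84.1 expected, with floor contact. Now I'll unscrew anticlockwise, which is negative twist.

```bash
python3 -m pendant '[{"dx":0,"dy":0,"dz":0,"twist":-4},{"dx":0,"dy":0,"dz":0,"twist":-8},{"dx":0,"dy":0,"dz":0,"twist":-12},{"dx":0,"dy":0,"dz":0,"twist":-16},{"dx":0,"dy":0,"dz":0,"twist":-20},{"dx":0,"dy":0,"dz":0,"twist":-24},{"dx":0,"dy":0,"dz":0,"twist":-28},{"dx":0,"dy":0,"dz":0,"twist":-32}]' 0 120
python3 -c "
from h import *
togo(.486,.1065,.0841)"
```

```text
time: 10.22
eef_pos: [0.4872, 0.1052, 0.0845]
tcp_rot: [-0.227, 0.974, 0.002, 0.001]
contact_force: [-2.9, 3.8, 3.7]
opening: 0.648
finger_force: 125.9
t 10.225 pos [0.4872 0.1052 0.0845] yhead 116.21 q6 -2.023 tilt 0.2 F [-2.9  3.8  3.7] T [ 0.61  0.55 -0.53] open 0.6484692647853453 ff 125.9470333904028
togo cm [0.05 0.17 0.04]
```

```bash
python3 -m pendant '[{"dx":0,"dy":0,"dz":0,"twist":-5},{"dx":0,"dy":0,"dz":0,"twist":-10},{"dx":0,"dy":0,"dz":0,"twist":-15},{"dx":0,"dy":0,"dz":0,"twist":-20},{"dx":0,"dy":0,"dz":0,"twist":-25},{"dx":0,"dy":0,"dz":0,"twist":-30},{"dx":0,"dy":0,"dz":0,"twist":-35},{"dx":0,"dy":0,"dz":0,"twist":-40},{"dx":0,"dy":0,"dz":0,"twist":-42},{"dx":0,"dy":0,"dz":0,"twist":-42}]' 0 120
python3 -c "
from h import *
togo(.486,.1065,.0841)"
```

```text
time: 11.48
eef_pos: [0.487, 0.1054, 0.0855]
tcp_rot: [-0.561, 0.828, 0.001, 0.001]
contact_force: [-5.1, 4.3, 9.9]
opening: 0.649
finger_force: 126.6
t 11.475 pos [0.487  0.1054 0.0855] yhead 158.25 q6 -2.756 tilt 0.17 F [-5.1  4.3  9.9] T [ 0.72  1.08 -0.11] open 0.6490816338959376 ff 126.59458190202713
togo cm [-0.06  0.14  0.14]
```

The torque fell away and the cap popped up about 1 mm, so it's free. I'll lift it slowly.

```bash
python3 -m pendant '[{"dx":0,"dy":0,"dz":-0.3,"twist":0},{"dx":0,"dy":0,"dz":-0.6,"twist":0},{"dx":0,"dy":0,"dz":-0.9,"twist":0},{"dx":0,"dy":0,"dz":-0.9,"twist":0}]' 0 120
python3 -c "
from h import *
togo(.486,.1065,.0841)"
```

```text
time: 11.98
eef_pos: [0.487, 0.104, 0.0926]
tcp_rot: [-0.561, 0.828, -0.0, 0.0]
contact_force: [-0.8, 1.2, -0.4]
opening: 0.65
finger_force: 126.8
t 11.975 pos [0.487  0.104  0.0926] yhead 158.29 q6 -2.756 tilt 0.02 F [-0.8  1.2 -0.4] T [ 0.14  0.29 -0.04] open 0.6502195933726667 ff 126.84901859611273
togo cm [-0.2   0.18  0.85]
```

```bash
python3 -m pendant '[{"dx":0,"dy":0,"dz":-0.6,"twist":0},{"dx":0,"dy":0,"dz":-1.3,"twist":0},{"dx":0,"dy":0,"dz":-2,"twist":0},{"dx":0,"dy":0,"dz":-2.6,"twist":0},{"dx":0,"dy":0,"dz":-2.6,"twist":0},{"dx":0,"dy":0,"dz":-2.6,"twist":0}]' 0 120
python3 - <<'E'
from h import *
togo(.486,.1065,.0841)
s=cam("side"); save(cv2.resize(s["img"][110:235,180:320],None,fx=4.8,fy=4.8,interpolation=cv2.INTER_CUBIC),"pics/side5.png")
E
```

```text
time: 12.72
eef_pos: [0.4867, 0.1041, 0.1182]
tcp_rot: [-0.561, 0.828, 0.0, -0.0]
contact_force: [0.1, -0.1, -0.7]
opening: 0.649
finger_force: 126.9
t 12.725 pos [0.4867 0.1041 0.1182] yhead 158.3 q6 -2.756 tilt 0.01 F [ 0.1 -0.1 -0.7] T [-0.01 -0.03  0.01] open 0.6493670630524486 ff 126.88638132065535
togo cm [-0.2   0.15  3.41]
```

View pics/side5.png

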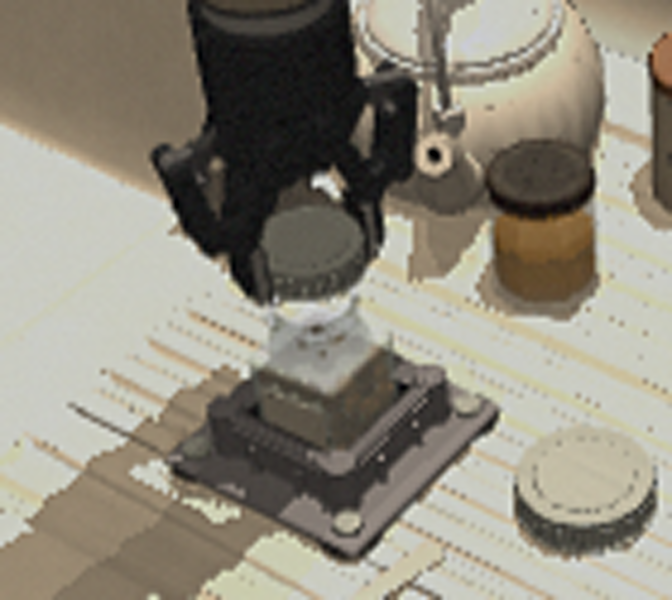

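The cap is held level at (312,250), clear above the open neck at (318,320). The jar stands seated in the holder at (322,400), and the measured force is only the cap's weight. I'll hand it in.

```bash
python3 -c "
from plant import ctrl
print(ctrl.sign_off())"
```

```text
the job is handed in; nothing more can be done
None
```

I handed the job in at about 13 s: the jar stands seated upright in the holder, and the unscrewed cap is held level about 2 cm above its open mouth; on the way in the jar caught on the pocket rim (58 N at the wrist), and I backed it off and re-entered cleanly.

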